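Refit the head of the honey strainer

ROBOT

A 6-joint arm with a two-finger parallel gripper is mounted at the origin on the work surface. World frame = base frame: x ahead of the robot, y to its left, z up, the work surface at z = 0. Lengths are in mm, angles in rad, forces in N, time in s.
With the tool pointing down it reaches from about 400 to 925 mm from the base axis. Payload 12.5 kg.
Tool frame: the origin (TCP) lies on the centre line of the jaws, within the pads' length; the fingertips stand 19 mm ahead of it and the grasp point (between the pads) is the TCP; z points along the fingers, y is the line along which they close (so a half turn about z gives the same grasp; the last joint's range is limited). The gripper opens to 95 mm and grips with 3 to 60 N. Pads are 20 mm wide; open, the fingers measure 119 mm over their backs; the gripper's body (75 mm by 180 mm) begins 59 mm behind the grasp point.
Start: joints at [-1.425, 0.491, 1.559, -0, 1.092, -0.106], TCP at [155.739, -605.301, 233.661] pointing down, gripper open.
Joint ranges: [-3.1, 3.1], [-0.84, 2.19], [0.05, 2.79], [-1.13, 4.28], [0.06, 2.93], [-2.69, 2.69]. Speed limits (rad/s): [2.22, 2.22, 2.79, 3.14, 3.14, 3.14].

INTERFACE

Orientations are given as [roll, pitch, yaw] about the fixed x, y, z axes, in that order (R = Rz(yaw) Ry(pitch) Rx(roll)).
In Python, from cell import state, read_camera, job_done gives the robot as it stands.
- The arm moves only by the tool arm_command, never from a script. Its argument "deltas" is a list of rows, each an object of numbers: "dx", "dy", "dz": the shift along the world's x, y, z in m; "yaw": the turn about the world's z in degrees. In form: [{"dx": .., "dy": .., "dz": .., "yaw": ..}, ...]. A call has 1 to 20 rows; each row shifts and turns the commanded pose from where the row before left it; what a row does not reach is not made up. A row lasts 1/10 s, in which the tool goes at most 50 mm and 8.59 degrees, less where a joint would pass 70% of its speed; a pose out of reach is approached as far as the arm can. A call with a gripper value outside its range is refused whole. "gripper" is the finger opening in m, from 0 to 0.0951, set as the call begins (left out, the last holds). The fingers move at their own pace and stop on an object; the grip force is fixed at half the most. Time passes only in rows, so rows that do not move let the fingers close. It gives the time, the measured TCP pose, the force, the opening and the grip force at its end, in the units of the state.
- state(): the state, without advancing time (a new reading comes with each control period).
- read_camera(name): name is "scene" or "top"; returns a dict with "color" (384x512x3 uint8, red, green, blue), "range_z" (384x512 float32, mm along the optical axis (not along the pixel's ray), 0 where there is no reading), "fx", "fy", "cx", "cy" (pixels), "extrinsics" (4x4, takes a point from camera to world coordinates). Camera axes: x right, y up, looking along -z (the intrinsics and any distortion apply to the point x, -y, -z); pixel columns grow to the right and rows downward; lengths in mm; the calibration is good to about 2 mm. A picture is of the moment at which its call begins.
- job_done(): hands the job in; it is judged then, once.
The state is a dict: "t": time; "joints": joint angles; "qvel": joint speeds; "tau": joint torques, N m; "eef_pos": TCP position; "tcp_rot": TCP orientation; "ft_force": force on the tool from outside, world axes, zero at the start; "moment": the same for the moment, N m; "opening": opening from 0.0 (shut) to 1.0 (fully open); "grip_force": force on a finger pad.
Only numpy, scipy, OpenCV 4.12 (cv2) and the standard library are available. Lean on these libraries where they do the work, as an engineer would, in place of code of your own. Each camera call takes 0.05 s, during which the arm holds its last target. There are 200 camera calls.

TASK

Refit the honey strainer: take the strainer head by its bow handle, lower its two tabs through the slots in the collar of the bolted-down body until it sits on the seal, then twist it clockwise (seen from above) under the ramps. Seals differ in height, so go by feel: stop when the ramps have drawn it down snug, firmly tight but not overtightened, and never force or knock it against the body. Let go, and leave everything else on the shelf where it stands.

Things in the scene. Friction and masses are not known exactly. Their poses are not given: they have to be found in the camera images.
- head: Strainer head, loose, 0.28-0.42 kg, 115 mm tall. Origin: centre of the underside of its mesh basket (48 dia, 60 high); z up. On the basket a steel disc, 71 dia, z 60-80 mm; its lower edge is bevelled 3 mm. On its x axis at both sides a tab reaches out to radius 43.5, +-11.5 deg wide, z 64-69; the tab tops slope like the ramps. Half-turn symmetric. It starts standing on its basket.
- handle (a point): Middle of the head's black bow handle, on the head's axis, 105 mm above the head's origin. The bar lies along the head's x (the line of the tabs): 72 long, 14 wide, 20 high (z 95-115 of the head), on two posts at its ends; under it 15 mm of air to the disc top at z 80. Axes as the head's.
- strainer: Upright steel strainer body, fixed. Origin: centre of its foot (124 dia), z up. Tube 100 dia, collar 112 dia, its top at 134 mm; pipe stubs to y +-92 mm. Inside, a springy white silicone seal (20 N/mm) carries the head's disc: the head then sits with its origin 58 mm above this one, up to 2.2 mm more or less as seals differ. Head caught on the collar: 69 mm or more.
- mouth (a point): Centre of the mouth, on the collar's top; axes as the strainer body. Opening 74 dia (head's disc 71), with two slots on its x axis, +-15 deg, to radius 46. Collar 5 thick; clockwise of each slot its underside is a greased ramp falling 0.1 mm/deg to a stop after 75 deg. Ramps bite after 14-57 deg of turn, then force rises 2 N/deg. Snug is about 12 N on the ramps: 0.28-0.42 N m at the handle.
- canister: Bystander: screw-top aluminium canister, 72 dia, 136 tall, origin under its centre. Leave alone.
- tube: Bystander: clear glass queen marking tube standing upright, 35 dia, 90 tall, origin under its centre. Leave alone.
- escape: Bystander: tarnished copper bee escape plate lying flat, 110 x 44 x 4, origin under its centre. Leave alone.
- pot: Bystander: cream ceramic pot of frame staples, 76 dia, 62 tall, origin under its centre. Leave alone.
- square: Bystander: steel square lying flat, legs 150 (along x) and 100 (along y), 25 wide, 3 thick, rusted at the corner; origin inside the L. Leave alone.
- hivetool: Bystander: flat steel hive tool lying along its x, 235 long, 44 wide, origin near its middle. Leave alone.
- jar: Bystander: honey jar with a white lid, 68 dia, 85 tall, origin under its centre. Leave alone.
Mind the look-alikes: they are no part of the job. What is shaped like the head but red is not meant.

How it is judged:
By the outcome, as a careful person would: the job done as asked, in the order asked, and still so for the second after the job is handed in, with the robot touching nothing.
It also fails if it takes over 69 s, if anything falls off the work surface, if the arm or the gripper's body presses on something with over 40 N, if the wrist force passes 120 N, or if a joint passes its speed limit or range.

## Working session

There is one attempt and no reset: what is moved stays moved. The work goes in short steps, Python scripts to look and compute and a tool call to move; the robot and the scene stay as the last step left them, time stands still between calls to the robot, and variables do not carry over. Pictures are saved under pics/ and viewed, at most 10 in all, crops included, and the job is handed in when it is done.

Besides the shell and the picture viewer there is one more tool, called after "Request:" as name(argument=value, ...), one argument or row to a line, values as JSON. arm_command: Moves the arm, as the interface text tells. Its arguments: {"type":"object","properties":{"deltas":{"type":"array"},"gripper":{"type":"number"}},"required":["deltas"]}

```bash
mkdir -p pics; cat > h.py <<'E'
from cell import state, read_camera, job_done
import cv2, numpy as np
def cap(name,f):
    c=read_camera(name); cv2.imwrite(f'pics/{f}.png',c['color'][:,:,::-1]); np.savez(f'pics/{f}.npz',**c); return c
def world(c,u=None,v=None):
    if u is None: v,u=np.mgrid[0:384,0:512]
    u=np.asarray(u);v=np.asarray(v)
    z=c['range_z'][v,u]
    x=(u-c['cx'])/c['fx']*z; y=(v-c['cy'])/c['fy']*z
    p=np.stack([x,-y,-z,np.ones_like(z)],-1)@np.asarray(c['extrinsics']).T
    return p[...,:3]
def load(f): return dict(np.load(f'pics/{f}.npz'))
E
python3 - <<'E'
from h import *
a=cap('top','top0');b=cap('scene','scene0')
im=np.vstack([a['color'],b['color']])[:,:,::-1]
for c in (a,b): print(c['fx'],c['cx'],c['cy'],np.round(c['extrinsics'],3).tolist())
print(state())
E
```

```text
405.42867252791297 261.46981845525875 198.1195878078499 [[-0.015, 0.998, -0.065, 434.216], [-1.0, -0.016, -0.004, 4.47], [-0.005, 0.065, 0.998, 1257.68], [0.0, 0.0, 0.0, 1.0]]
385.275778696324 253.59418991426 197.40782604667356 [[0.733, -0.559, 0.388, 937.714], [0.68, 0.604, -0.415, -460.033], [-0.002, 0.568, 0.823, 989.55], [0.0, 0.0, 0.0, 1.0]]
{'t': 0.1, 'joints': array([-1.42456762e+00,  4.91506912e-01,  1.55938493e+00, -5.04607211e-05,
        1.09165934e+00, -1.05577998e-01]), 'qvel': array([-0.00103753, -0.00103851, -0.00369017,  0.00037039, -0.00014792,
       -0.00065737]), 'tau': array([ 2.36263128e-03, -6.13624477e+01, -2.58606577e+01,  6.93905982e-02,
        4.69979353e-02, -5.93243863e-05]), 'eef_pos': array([ 155.71850506, -605.09963552,  233.11665583]), 'tcp_rot': array([-3.14063474e+00, -5.65050793e-05,  2.51829967e-01]), 'ft_force': array([-0.48364138, -0.99928199, -0.41220399]), 'moment': array([-0.02850994,  0.01403139, -0.05208445]), 'grip_force': 0.0, 'opening': 1.0026383493692221}
```

View pics/top0.png

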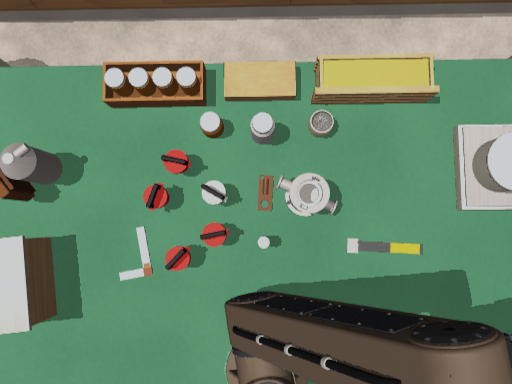

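View pics/scene0.png

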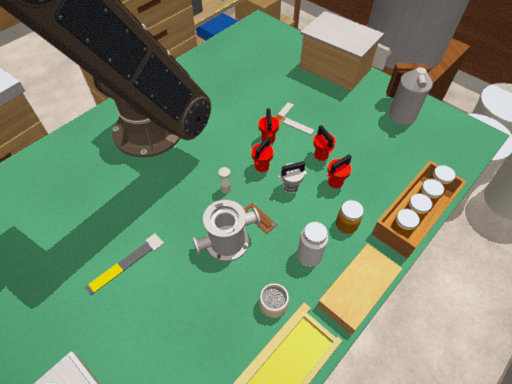

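The top view shows the steel head with its black bow at (213,192). The look-alikes are all red: (176,161), (155,196), (214,235) and (177,259). The body is at (310,194), with stubs at (283,184) and (334,206). I choose (213,192) and check it in a crop.

```bash
python3 - <<'E'
from h import *
c=load('top0'); W=world(c)
im=c['color'][150:240,190:345,::-1]
cv2.imwrite('pics/crop0.png',cv2.resize(im,None,fx=5,fy=5,interpolation=cv2.INTER_CUBIC))
def fit(name,m):
    p=W[m]; q=p[:,:2]; mu=q.mean(0); r=cv2.minAreaRect(q.astype(np.float32)); 
    w,V=np.linalg.eigh(np.cov(q.T)); v=V[:,1]
    print(name,m.sum(),np.round(mu,1),'rect',np.round(r[0],1),np.round(r[1],1),'ang',np.degrees(np.arctan2(v[1],v[0])),'z',np.percentile(p[:,2],[5,50,95]))
v,u=np.mgrid[0:384,0:512]
box=(abs(u-213)<22)&(abs(v-192)<22)
dark=c['color'].max(2)<70
fit('bar',box&dark&(W[...,2]>90))
fit('disc',box&(W[...,2]>72)&(W[...,2]<92)&~dark)
box=(abs(u-310)<40)&(abs(v-195)<40)
fit('collar',box&(abs(W[...,2]-134)<5))
m=box&(abs(W[...,2]-134)<5); print(cv2.minEnclosingCircle(W[m][:,:2].astype(np.float32)))
p=W[box&(W[...,2]>15)&(W[...,2]<125)]
from collections import Counter
print(np.histogram(p[:,2],bins=np.arange(0,140,10)))
E
```

```text
bar 101 [529.8 146.7] rect [530.8 148.3] [70.3 11. ] ang 59.11283444755294 z [108.4651152  116.24728374 119.7268116 ]
disc 351 [529.4 149. ] rect [530.1 149.4] [69.9 69.8] ang 150.5935559892221 z [77.29330557 81.2159716  84.9916883 ]
collar 649 [ 519.5 -123.4] rect [ 520.3 -123. ] [109.8 111.3] ang 67.37425172456042 z [131.52010238 135.07303596 138.11524885]
((520.3572387695312, -123.64986419677734), 56.33189010620117)
(array([  0, 178,  13,   9,  19,  75,  37,   0,   0,  37, 110, 216,  88]), array([  0,  10,  20,  30,  40,  50,  60,  70,  80,  90, 100, 110, 120,
       130]))
```

View pics/crop0.png

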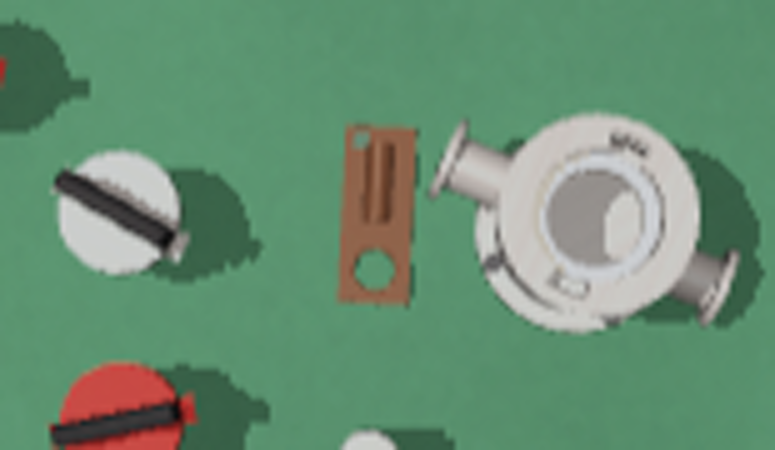

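The crop confirms a grey head with a black bow, at crop (118,212). In the body's collar the slots are near crop (630,145) and (573,283), and the stub flanges near (449,158) and (720,288).

```bash
cat >> h.py <<'E'
def ray(c,u,v,z):
    E=np.asarray(c['extrinsics']); d=E[:3,:3]@np.array([(u-c['cx'])/c['fx'],-(v-c['cy'])/c['fy'],-1]); o=E[:3,3]
    return (o+d*(z-o[2])/d[2])
def fitcirc(P):
    A=np.c_[2*P,np.ones(len(P))]; s=np.linalg.lstsq(A,(P**2).sum(1),rcond=None)[0]; return s[:2],np.sqrt(s[2]+s[:2]@s[:2])
E
python3 - <<'E'
from h import *
from scipy.optimize import least_squares
for n,(hb,sb) in {'top0':((213,192),(310,195)),'scene0':((292,178),(228,230))}.items():
    c=load(n); W=world(c); v,u=np.mgrid[0:384,0:512]
    # collar top: robust plane points near z=134 within radius
    m=(abs(W[...,2]-134)<4)&(np.hypot(u-sb[0],v-sb[1])<50)
    P=W[m]; q=P[:,:2]
    # annulus fit: pick boundary by hull
    h=cv2.convexHull(q.astype(np.float32))[:,0]; print(n,'collar',fitcirc(h), P[:,2].mean())
    cen=fitcirc(h)[0]
    # stubs: points with radius 60..95 , z between 30 and 130
    r=np.hypot(W[...,0]-cen[0],W[...,1]-cen[1]); s=(r>64)&(r<98)&(W[...,2]>35)&(W[...,2]<130)
    S=W[s]-[*cen,0]; a=np.degrees(np.arctan2(S[:,1],S[:,0])); a2=np.degrees(np.angle(np.exp(2j*np.radians(a)).mean()))/2
    for k in (1,-1):
        t=S[(S[:,1]*k)>0]; print('stub',len(t),t.mean(0),np.degrees(np.arctan2(t[:,1].mean(),t[:,0].mean()))-90*k)
    m=(np.hypot(u-hb[0],v-hb[1])<35)&(c['color'].max(2)<75)&(W[...,2]>100)&(W[...,2]<125)&(np.hypot(W[...,0]-530,W[...,1]-149)<50)
    b=W[m]; w,V=np.linalg.eigh(np.cov(b[:,:2].T)); print('bar',m.sum(),b.mean(0),np.degrees(np.arctan2(V[1,1],V[0,1])),cv2.minAreaRect(b[:,:2].astype(np.float32)))
    m=(c['color'].min(2)>90)&(abs(W[...,2]-80)<5)&(np.hypot(W[...,0]-530,W[...,1]-149)<50)
    d=W[m][:,:2]; h=cv2.convexHull(d.astype(np.float32))[:,0]; print('disc',fitcirc(h),cv2.minEnclosingCircle(d.astype(np.float32)))
# seam: collar crop scene
c=load('scene0'); cv2.imwrite('pics/crop1.png',cv2.resize(c['color'][150:270,185:325,::-1],None,fx=5,fy=5,interpolation=cv2.INTER_CUBIC))
E
```

```text
top0 collar (array([ 520.13880882, -123.35575396]), np.float64(55.7601006213286)) 134.82021381937324
stub 120 [ 31.55616618  72.32942989 103.86821843] -23.570868583337813
stub 122 [-35.12197308 -71.69310224  57.66965862] -26.099925690621177
bar 102 [530.1704566  147.11935512 115.70021577] 59.61654111352974 ((531.0730590820312, 148.507080078125), (69.7596206665039, 11.265603065490723), 59.48214340209961)
disc (array([529.88890349, 149.52107165]), np.float64(34.51019065988032)) ((530.1557006835938, 149.45359802246094), 35.13104248046875)
scene0 collar (array([ 521.44627309, -127.60041836]), np.float64(56.092961755209004)) 133.8444920960116
stub 151 [38.84592145 69.51549843 99.83486721] -29.196873834036488
stub 144 [-27.66150525 -74.82558538  54.86115115] -20.288333598069073
bar 121 [533.27766694 141.71263719 111.12047221] 59.982536172502165 ((532.8198852539062, 143.11175537109375), (70.75749206542969, 12.616218566894531), 60.180885314941406)
disc (array([530.76543326, 145.21154625]), np.float64(35.61210295823732)) ((531.7120971679688, 145.76246643066406), 36.34672927856445)
```

View pics/crop1.png

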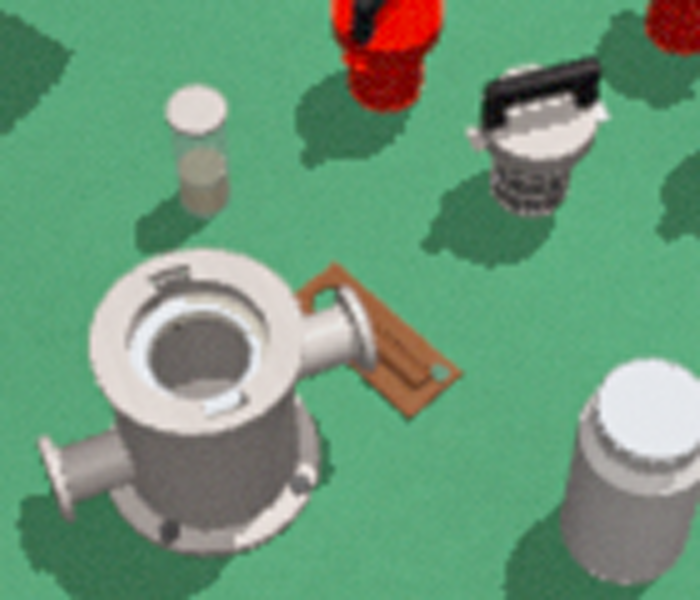

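Request:
arm_command(
  deltas=[
    {"dx":0.026,"dy":0.029,"dz":0.002,"yaw":2},
    {"dx":0.026,"dy":0.029,"dz":0.002,"yaw":2},
    {"dx":0.026,"dy":0.029,"dz":0.002,"yaw":2},
    {"dx":0.026,"dy":0.029,"dz":0.002,"yaw":2},
    {"dx":0.026,"dy":0.029,"dz":0.002,"yaw":2},
    {"dx":0.026,"dy":0.029,"dz":0.002,"yaw":2},
    {"dx":0.026,"dy":0.029,"dz":0.002,"yaw":2},
    {"dx":0.026,"dy":0.029,"dz":0.002,"yaw":2},
    {"dx":0.026,"dy":0.029,"dz":0.002,"yaw":2},
    {"dx":0.026,"dy":0.029,"dz":0.002,"yaw":2},
    {"dx":0.026,"dy":0.029,"yaw":2},
    {"dx":0.026,"dy":0.029,"yaw":2},
    {"dx":0.026,"dy":0.029,"yaw":2},
    {"dx":0.026,"dy":0.029,"yaw":2},
    {"dx":0.001,"dy":0.03,"yaw":2},
    {"dx":0.001,"dy":0.03,"yaw":2},
    {"dx":0.001,"dy":0.03,"yaw":2},
    {"dx":0.001,"dy":0.03,"yaw":2},
    {"dx":0.001,"dy":0.03,"yaw":2},
    {"dx":0.001,"dy":0.03,"yaw":2},
  ],
  gripper=0.06,
)

```text
$.deltas[10]: bad value
```

Request:
arm_command(
  deltas=[
    {"dx":0.001,"dy":0.03,"yaw":2},
    {"dx":0.001,"dy":0.03,"yaw":2},
    {"dx":0.001,"dy":0.03,"yaw":2},
    {"dx":0.001,"dy":0.03},
    {"dx":0.001,"dy":0.03},
    {},
    {},
    {},
  ],
)

```text
$.deltas[0]: bad value
```

Request:
arm_command(
  deltas=[
    {"dx":0.026,"dy":0.029,"dz":0.002,"yaw":2},
    {"dx":0.026,"dy":0.029,"dz":0.002,"yaw":2},
    {"dx":0.026,"dy":0.029,"dz":0.002,"yaw":2},
    {"dx":0.026,"dy":0.029,"dz":0.002,"yaw":2},
    {"dx":0.026,"dy":0.029,"dz":0.002,"yaw":2},
    {"dx":0.026,"dy":0.029,"dz":0.002,"yaw":2},
    {"dx":0.026,"dy":0.029,"dz":0.002,"yaw":2},
    {"dx":0.026,"dy":0.029,"dz":0.002,"yaw":2},
    {"dx":0.026,"dy":0.029,"dz":0.002,"yaw":2},
    {"dx":0.026,"dy":0.029,"dz":0.002,"yaw":2},
    {"dx":0.026,"dy":0.029,"dz":0,"yaw":2},
    {"dx":0.026,"dy":0.029,"dz":0,"yaw":2},
    {"dx":0.026,"dy":0.029,"dz":0,"yaw":2},
    {"dx":0.026,"dy":0.029,"dz":0,"yaw":2},
    {"dx":0.001,"dy":0.03,"dz":0,"yaw":2},
    {"dx":0.001,"dy":0.03,"dz":0,"yaw":2},
    {"dx":0.001,"dy":0.03,"dz":0,"yaw":2},
    {"dx":0.001,"dy":0.03,"dz":0,"yaw":2},
    {"dx":0.001,"dy":0.03,"dz":0,"yaw":2},
    {"dx":0.001,"dy":0.03,"dz":0,"yaw":2},
  ],
  gripper=0.06,
)

```text
t: 2.1
eef_pos: [525.5, -18.1, 253.5]
tcp_rot: [-3.141, 0.0, 0.951]
ft_force: [-0.2, -0.8, -0.0]
opening: 0.634
grip_force: 0.0
```

Request:
arm_command(
  deltas=[
    {"dx":0.001,"dy":0.03,"dz":0,"yaw":2},
    {"dx":0.001,"dy":0.03,"dz":0,"yaw":2},
    {"dx":0.001,"dy":0.03,"dz":0,"yaw":2},
    {"dx":0.001,"dy":0.03,"dz":0,"yaw":0},
    {"dx":0.001,"dy":0.03,"dz":0,"yaw":0},
    {"dx":0,"dy":0,"dz":0,"yaw":0},
    {"dx":0,"dy":0,"dz":0,"yaw":0},
    {"dx":0,"dy":0,"dz":0,"yaw":0},
  ],
)

```text
t: 2.9
eef_pos: [530.7, 130.0, 253.5]
tcp_rot: [-3.141, 0.0, 1.054]
ft_force: [-0.2, 0.9, -0.5]
opening: 0.629
grip_force: 0.0
```

Request:
arm_command(
  deltas=[
    {"dx":0,"dy":0.0175,"dz":-0.02,"yaw":0},
    {"dx":0,"dy":0,"dz":-0.025,"yaw":0},
    {"dx":0,"dy":0,"dz":-0.025,"yaw":0},
    {"dx":0,"dy":0,"dz":-0.025,"yaw":0},
    {"dx":0,"dy":0,"dz":-0.02,"yaw":0},
    {"dx":0,"dy":0,"dz":-0.015,"yaw":0},
    {"dx":0,"dy":0,"dz":-0.01,"yaw":0},
    {"dx":0,"dy":0,"dz":-0.0075,"yaw":0},
    {"dx":0,"dy":0,"dz":0,"yaw":0},
    {"dx":0,"dy":0,"dz":0,"yaw":0},
  ],
)

```text
t: 3.9
eef_pos: [531.0, 148.1, 106.6]
tcp_rot: [3.141, -0.0, 1.054]
ft_force: [-0.5, -0.1, -1.0]
opening: 0.63
grip_force: 0.0
```

```bash
python3 - <<'E'
from h import *
c=cap('scene','s1'); cv2.imwrite('pics/crop2.png',cv2.resize(c['color'][120:240,220:360,::-1],None,fx=5,fy=5,interpolation=cv2.INTER_CUBIC))
E
```

```text
(no output)
```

View pics/crop2.png

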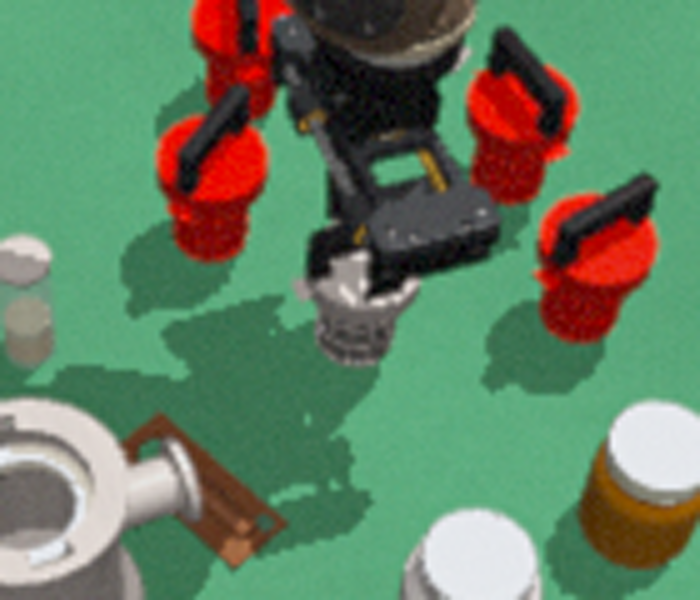

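The fingers straddle the bow, which is near crop (350,250), and nothing is touching. I close the gripper.

Request:
arm_command(
  deltas=[
    {"dx":0,"dy":0,"dz":0,"yaw":0},
    {"dx":0,"dy":0,"dz":0,"yaw":0},
    {"dx":0,"dy":0,"dz":0,"yaw":0},
    {"dx":0,"dy":0,"dz":0,"yaw":0},
    {"dx":0,"dy":0,"dz":0,"yaw":0},
    {"dx":0,"dy":0,"dz":0,"yaw":0},
    {"dx":0,"dy":0,"dz":0,"yaw":0},
    {"dx":0,"dy":0,"dz":0,"yaw":0},
    {"dx":0,"dy":0,"dz":0,"yaw":0},
    {"dx":0,"dy":0,"dz":0,"yaw":0},
  ],
  gripper=0.0,
)

```text
t: 4.95
eef_pos: [530.7, 148.2, 106.1]
tcp_rot: [3.142, 0.0, 1.055]
ft_force: [-0.9, -0.3, -0.6]
opening: 0.144
grip_force: 30.0
```

Request:
arm_command(
  deltas=[
    {"dx":0,"dy":0,"dz":0.005,"yaw":0},
    {"dx":0,"dy":0,"dz":0.014,"yaw":0},
    {"dx":0,"dy":0,"dz":0.02,"yaw":0},
    {"dx":0,"dy":0,"dz":0.02,"yaw":0},
    {"dx":0,"dy":0,"dz":0.02,"yaw":0},
    {"dx":0,"dy":0,"dz":0.02,"yaw":0},
    {"dx":0,"dy":0,"dz":0.02,"yaw":0},
    {"dx":0,"dy":0,"dz":0.02,"yaw":0},
    {"dx":0,"dy":0,"dz":0.015,"yaw":0},
    {"dx":0,"dy":0,"dz":0.005,"yaw":0},
    {"dx":0,"dy":0,"dz":0,"yaw":0},
  ],
)

```text
t: 6.05
eef_pos: [530.7, 148.2, 265.4]
tcp_rot: [3.141, -0.0, 1.055]
ft_force: [0.0, -0.7, -4.6]
opening: 0.146
grip_force: 30.0
```

Request:
arm_command(
  deltas=[
    {"dx":-0.001,"dy":-0.008,"dz":0,"yaw":3},
    {"dx":-0.001,"dy":-0.015,"dz":0,"yaw":6},
    {"dx":-0.001,"dy":-0.02,"dz":0,"yaw":7},
    {"dx":-0.001,"dy":-0.02,"dz":0,"yaw":7},
    {"dx":-0.001,"dy":-0.02,"dz":0,"yaw":7},
    {"dx":-0.001,"dy":-0.02,"dz":0,"yaw":7},
    {"dx":-0.001,"dy":-0.02,"dz":0,"yaw":7},
    {"dx":-0.001,"dy":-0.02,"dz":0,"yaw":7},
    {"dx":-0.001,"dy":-0.02,"dz":0,"yaw":7},
    {"dx":-0.001,"dy":-0.02,"dz":0,"yaw":7},
    {"dx":-0.0007,"dy":-0.02,"dz":0,"yaw":7},
    {"dx":0,"dy":-0.02,"dz":0,"yaw":7},
    {"dx":0,"dy":-0.02,"dz":0,"yaw":7},
    {"dx":0,"dy":-0.02,"dz":0,"yaw":5.8},
    {"dx":0,"dy":-0.0103,"dz":0,"yaw":3},
    {"dx":0,"dy":0,"dz":0,"yaw":0},
    {"dx":0,"dy":0,"dz":0,"yaw":0},
    {"dx":0,"dy":0,"dz":0,"yaw":0},
  ],
)

```text
t: 7.85
eef_pos: [519.9, -124.4, 264.8]
tcp_rot: [3.141, -0.001, 2.708]
ft_force: [0.2, 0.1, -4.1]
opening: 0.149
grip_force: 30.0
```

```bash
python3 - <<'E'
from h import *
s=state(); print(s['eef_pos'],s['tcp_rot'],s['ft_force'],s['moment'],s['joints'])
c=cap('scene','s2'); cv2.imwrite('pics/crop3.png',cv2.resize(c['color'][120:260,150:310,::-1],None,fx=4,fy=4,interpolation=cv2.INTER_CUBIC))
W=world(c); hz=s['eef_pos'][2]-105
g=c['color'].astype(int)
p=s['eef_pos']
m=(np.hypot(W[...,0]-p[0],W[...,1]-p[1])<50)&(abs(W[...,2]-hz-80)<4)&(g.min(2)>90)
d=W[m]; h=cv2.convexHull(d[:,:2].astype(np.float32))[:,0]; print('disc',m.sum(),d.mean(0),fitcirc(h))
v,u=np.where(m); print(u.min(),u.max(),v.min(),v.max())
E
```

```text
[ 519.88400062 -124.43942473  264.78219682] [ 3.14141325e+00 -7.67793726e-04  2.70837165e+00] [ 0.23482019  0.07995697 -4.05128033] [ 0.1144894  -0.1479584  -0.02552507] [-3.58643446e-01  3.30052041e-01  1.73872209e+00  2.68643842e-04
  1.07357083e+00 -1.49634693e+00]
disc 325 [ 522.69918489 -132.6860677   238.57496987] (array([ 520.08762448, -127.65414904]), np.float64(35.028479335288196))
206 235 184 207
```

View pics/crop3.png

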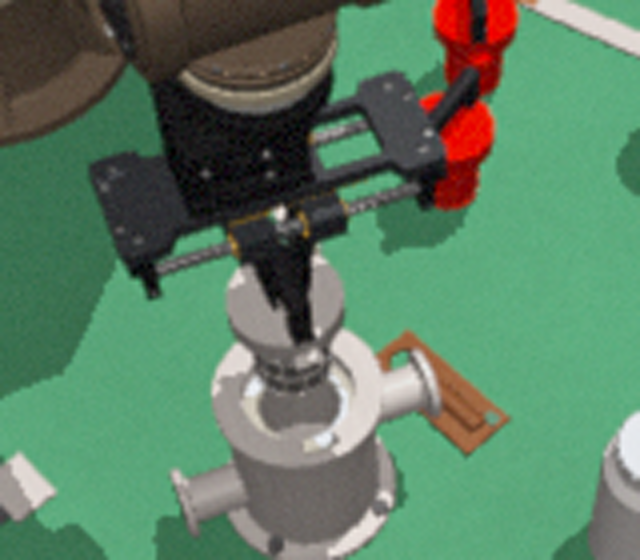

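Head and mouth agree within about 1.3 mm in the same camera: the disc is near crop (285,305) and the mouth near (298,400). I shift 1 mm in x and lower to just above contact.

Request:
arm_command(
  deltas=[
    {"dx":0.001,"dy":0,"dz":-0.01,"yaw":0},
    {"dx":0,"dy":0,"dz":-0.015,"yaw":0},
    {"dx":0,"dy":0,"dz":-0.015,"yaw":0},
    {"dx":0,"dy":0,"dz":-0.015,"yaw":0},
    {"dx":0,"dy":0,"dz":-0.01,"yaw":0},
    {"dx":0,"dy":0,"dz":-0.01,"yaw":0},
    {"dx":0,"dy":0,"dz":-0.005,"yaw":0},
    {"dx":0,"dy":0,"dz":-0.002,"yaw":0},
    {"dx":0,"dy":0,"dz":0,"yaw":0},
    {"dx":0,"dy":0,"dz":0,"yaw":0},
    {"dx":0,"dy":0,"dz":0,"yaw":0},
  ],
)

```text
t: 9.0
eef_pos: [521.2, -125.2, 183.6]
tcp_rot: [3.141, 0.001, 2.709]
ft_force: [-0.3, -0.3, -3.8]
opening: 0.148
grip_force: 30.0
```

Request:
arm_command(
  deltas=[
    {"dx":0,"dy":0,"dz":-0.001,"yaw":0},
    {"dx":0,"dy":0,"dz":-0.001,"yaw":0},
    {"dx":0,"dy":0,"dz":-0.001,"yaw":0},
    {"dx":0,"dy":0,"dz":0,"yaw":0},
    {"dx":0,"dy":0,"dz":0,"yaw":0},
  ],
)

```text
t: 9.5
eef_pos: [521.0, -125.1, 180.1]
tcp_rot: [3.142, -0.0, 2.709]
ft_force: [-0.4, -0.1, -3.3]
opening: 0.144
grip_force: 30.0
```

Request:
arm_command(
  deltas=[
    {"dx":0,"dy":0,"dz":-0.0007,"yaw":0},
    {"dx":0,"dy":0,"dz":-0.0007,"yaw":0},
    {"dx":0,"dy":0,"dz":-0.0006,"yaw":0},
    {"dx":0,"dy":0,"dz":0,"yaw":0},
    {"dx":0,"dy":0,"dz":0,"yaw":0},
  ],
)

```text
t: 10.0
eef_pos: [521.0, -125.1, 178.1]
tcp_rot: [3.142, -0.0, 2.709]
ft_force: [-0.4, 0.6, -4.0]
opening: 0.144
grip_force: 30.0
```

```bash
python3 -c "
from h import *
s=state(); print(s['eef_pos'],s['ft_force'],s['moment'])"
```

```text
[ 521.04449803 -125.11478947  178.13796569] [-0.36795827  0.57598581 -4.03061764] [ 0.04661684 -0.1894555  -0.03011994]
```

Request:
arm_command(
  deltas=[
    {"dx":0,"dy":0,"dz":-0.0005,"yaw":0},
    {"dx":0,"dy":0,"dz":-0.0005,"yaw":0},
    {"dx":0,"dy":0,"dz":0,"yaw":0},
    {"dx":0,"dy":0,"dz":0,"yaw":0},
  ],
)

```text
t: 10.4
eef_pos: [521.0, -125.1, 177.1]
tcp_rot: [3.142, -0.0, 2.709]
ft_force: [0.4, 0.1, -3.4]
opening: 0.146
grip_force: 30.0
```

Request:
arm_command(
  deltas=[
    {"dx":0,"dy":0,"dz":-0.0005,"yaw":0},
    {"dx":0,"dy":0,"dz":-0.0005,"yaw":0},
    {"dx":0,"dy":0,"dz":0,"yaw":0},
    {"dx":0,"dy":0,"dz":0,"yaw":0},
  ],
)

```text
t: 10.8
eef_pos: [521.0, -125.1, 176.1]
tcp_rot: [3.142, -0.0, 2.709]
ft_force: [0.3, -0.7, -4.3]
opening: 0.143
grip_force: 30.0
```

Request:
arm_command(
  deltas=[
    {"dx":0,"dy":0,"dz":-0.0005,"yaw":0},
    {"dx":0,"dy":0,"dz":0,"yaw":0},
    {"dx":0,"dy":0,"dz":0,"yaw":0},
  ],
)

```text
t: 11.1
eef_pos: [521.0, -125.1, 175.7]
tcp_rot: [3.141, 0.0, 2.709]
ft_force: [0.9, 0.3, -4.9]
opening: 0.143
grip_force: 30.0
```

Request:
arm_command(
  deltas=[
    {"dx":0,"dy":0,"dz":-0.0005,"yaw":0},
    {"dx":0,"dy":0,"dz":-0.0005,"yaw":0},
    {"dx":0,"dy":0,"dz":0,"yaw":0},
    {"dx":0,"dy":0,"dz":0,"yaw":0},
  ],
)

```text
t: 11.5
eef_pos: [521.0, -125.1, 174.6]
tcp_rot: [3.141, -0.0, 2.709]
ft_force: [0.0, 0.4, -3.9]
opening: 0.143
grip_force: 30.0
```

Request:
arm_command(
  deltas=[
    {"dx":0,"dy":0,"dz":-0.0005,"yaw":0},
    {"dx":0,"dy":0,"dz":-0.0005,"yaw":0},
    {"dx":0,"dy":0,"dz":0,"yaw":0},
    {"dx":0,"dy":0,"dz":0,"yaw":0},
  ],
)

```text
t: 11.9
eef_pos: [521.0, -125.1, 173.6]
tcp_rot: [3.142, -0.0, 2.709]
ft_force: [-1.0, -0.2, -3.4]
opening: 0.147
grip_force: 30.0
```

Request:
arm_command(
  deltas=[
    {"dx":0,"dy":0,"dz":-0.0005,"yaw":0},
    {"dx":0,"dy":0,"dz":-0.0005,"yaw":0},
    {"dx":0,"dy":0,"dz":0,"yaw":0},
    {"dx":0,"dy":0,"dz":0,"yaw":0},
  ],
)

```text
t: 12.3
eef_pos: [521.0, -125.1, 172.7]
tcp_rot: [3.141, 0.0, 2.709]
ft_force: [-0.2, -0.4, -4.0]
opening: 0.145
grip_force: 30.0
```

Below the caught height, with no contact. I go on down toward the seal.

Request:
arm_command(
  deltas=[
    {"dx":0,"dy":0,"dz":-0.0005,"yaw":0},
    {"dx":0,"dy":0,"dz":-0.0005,"yaw":0},
    {"dx":0,"dy":0,"dz":-0.0005,"yaw":0},
    {"dx":0,"dy":0,"dz":-0.0005,"yaw":0},
    {"dx":0,"dy":0,"dz":-0.0005,"yaw":0},
    {"dx":0,"dy":0,"dz":-0.0005,"yaw":0},
    {"dx":0,"dy":0,"dz":0,"yaw":0},
    {"dx":0,"dy":0,"dz":0,"yaw":0},
  ],
)

```text
t: 13.1
eef_pos: [521.0, -125.1, 169.6]
tcp_rot: [3.141, -0.0, 2.709]
ft_force: [0.3, 0.0, -4.3]
opening: 0.147
grip_force: 30.0
```

Request:
arm_command(
  deltas=[
    {"dx":0,"dy":0,"dz":-0.0005,"yaw":0},
    {"dx":0,"dy":0,"dz":-0.0005,"yaw":0},
    {"dx":0,"dy":0,"dz":-0.0005,"yaw":0},
    {"dx":0,"dy":0,"dz":-0.0005,"yaw":0},
    {"dx":0,"dy":0,"dz":0,"yaw":0},
    {"dx":0,"dy":0,"dz":0,"yaw":0},
  ],
)

```text
t: 13.7
eef_pos: [521.0, -125.1, 167.6]
tcp_rot: [3.142, -0.0, 2.709]
ft_force: [-0.7, 0.7, -4.1]
opening: 0.148
grip_force: 30.0
```

Request:
arm_command(
  deltas=[
    {"dx":0,"dy":0,"dz":-0.0005,"yaw":0},
    {"dx":0,"dy":0,"dz":-0.0005,"yaw":0},
    {"dx":0,"dy":0,"dz":0,"yaw":0},
    {"dx":0,"dy":0,"dz":0,"yaw":0},
  ],
)

```text
t: 14.1
eef_pos: [521.0, -125.1, 166.6]
tcp_rot: [3.142, -0.0, 2.709]
ft_force: [-0.5, 0.3, -2.7]
opening: 0.145
grip_force: 30.0
```

Request:
arm_command(
  deltas=[
    {"dx":0,"dy":0,"dz":-0.0005,"yaw":0},
    {"dx":0,"dy":0,"dz":0,"yaw":0},
    {"dx":0,"dy":0,"dz":0,"yaw":0},
  ],
)

```text
t: 14.4
eef_pos: [521.0, -125.1, 166.1]
tcp_rot: [3.142, -0.0, 2.709]
ft_force: [-0.3, 0.3, -3.4]
opening: 0.144
grip_force: 30.0
```

Request:
arm_command(
  deltas=[
    {"dx":0,"dy":0,"dz":-0.0005,"yaw":0},
    {"dx":0,"dy":0,"dz":0,"yaw":0},
    {"dx":0,"dy":0,"dz":0,"yaw":0},
  ],
)

```text
t: 14.7
eef_pos: [521.0, -125.1, 165.7]
tcp_rot: [3.142, -0.0, 2.709]
ft_force: [0.6, -0.6, -3.9]
opening: 0.144
grip_force: 30.0
```

Request:
arm_command(
  deltas=[
    {"dx":0,"dy":0,"dz":-0.0004,"yaw":0},
    {"dx":0,"dy":0,"dz":0,"yaw":0},
    {"dx":0,"dy":0,"dz":0,"yaw":0},
  ],
)

```text
t: 15.0
eef_pos: [521.0, -125.1, 165.2]
tcp_rot: [3.141, -0.0, 2.709]
ft_force: [-0.2, 0.5, -4.2]
opening: 0.146
grip_force: 30.0
```

Request:
arm_command(
  deltas=[
    {"dx":0,"dy":0,"dz":-0.0004,"yaw":0},
    {"dx":0,"dy":0,"dz":0,"yaw":0},
    {"dx":0,"dy":0,"dz":0,"yaw":0},
  ],
)

```text
t: 15.3
eef_pos: [521.0, -125.1, 164.8]
tcp_rot: [3.142, -0.0, 2.709]
ft_force: [0.9, -0.5, -4.1]
opening: 0.141
grip_force: 30.0
```

Request:
arm_command(
  deltas=[
    {"dx":0,"dy":0,"dz":-0.0004,"yaw":0},
    {"dx":0,"dy":0,"dz":0,"yaw":0},
    {"dx":0,"dy":0,"dz":0,"yaw":0},
  ],
)

```text
t: 15.6
eef_pos: [521.0, -125.1, 164.4]
tcp_rot: [3.142, -0.0, 2.709]
ft_force: [-0.1, -0.0, -3.5]
opening: 0.145
grip_force: 30.0
```

Request:
arm_command(
  deltas=[
    {"dx":0,"dy":0,"dz":-0.0003,"yaw":0},
    {"dx":0,"dy":0,"dz":0,"yaw":0},
    {"dx":0,"dy":0,"dz":0,"yaw":0},
  ],
)

```text
t: 15.9
eef_pos: [521.1, -125.1, 164.2]
tcp_rot: [3.142, 0.0, 2.709]
ft_force: [-0.0, 0.1, -1.4]
opening: 0.145
grip_force: 30.0
```

Request:
arm_command(
  deltas=[
    {"dx":0,"dy":0,"dz":-0.0003,"yaw":0},
    {"dx":0,"dy":0,"dz":0,"yaw":0},
    {"dx":0,"dy":0,"dz":0,"yaw":0},
  ],
)

```text
t: 16.2
eef_pos: [521.1, -125.1, 164.1]
tcp_rot: [3.141, 0.0, 2.709]
ft_force: [-0.5, 0.1, 0.9]
opening: 0.148
grip_force: 30.0
```

```bash
python3 -c "
from h import *
s=state(); print(s['eef_pos'],s['ft_force'],s['moment'],s['joints'][5])"
```

```text
[ 521.08840283 -125.11376587  164.06160034] [-0.52362445  0.10752299  0.8794343 ] [ 0.1090229   0.05996984 -0.02422412] -1.4974808611556953
```

Seated on the seal: head at about 58 mm, with about 5 N on it. I ease the push slightly and start the clockwise twist.

Request:
arm_command(
  deltas=[
    {"dx":0,"dy":0,"dz":0.0002,"yaw":0},
    {"dx":0,"dy":0,"dz":0,"yaw":-1},
    {"dx":0,"dy":0,"dz":0,"yaw":-2},
    {"dx":0,"dy":0,"dz":0,"yaw":-2},
    {"dx":0,"dy":0,"dz":0,"yaw":-1},
    {"dx":0,"dy":0,"dz":0,"yaw":0},
    {"dx":0,"dy":0,"dz":0,"yaw":0},
  ],
)

```text
t: 16.9
eef_pos: [521.2, -125.2, 164.1]
tcp_rot: [3.141, 0.0, 2.605]
ft_force: [1.1, -0.0, 1.1]
opening: 0.145
grip_force: 30.0
```

```bash
echo "
def st():
    s=state(); print(s['t'],s['eef_pos'].round(2),'yaw',np.degrees(s['tcp_rot'][2]).round(2),s['ft_force'].round(2),s['moment'].round(3))" >> h.py; python3 -c "from h import *;st()"
```

```text
16.9 [ 521.22 -125.15  164.15] yaw 149.25 [ 1.09 -0.05  1.11] [ 0.018 -0.268 -0.123]
```

Request:
arm_command(
  deltas=[
    {"dx":0,"dy":0,"dz":0.0002,"yaw":-1},
    {"dx":0,"dy":0,"dz":0,"yaw":-2},
    {"dx":0,"dy":0,"dz":0,"yaw":-2},
    {"dx":0,"dy":0,"dz":0,"yaw":-1},
    {"dx":0,"dy":0,"dz":0,"yaw":0},
    {"dx":0,"dy":0,"dz":0,"yaw":0},
  ],
)

```text
t: 17.5
eef_pos: [520.9, -125.1, 164.2]
tcp_rot: [3.142, -0.0, 2.5]
ft_force: [-0.0, -0.4, -1.1]
opening: 0.152
grip_force: 30.0
```

```bash
python3 -c "from h import *;st()"
```

```text
17.5 [ 520.94 -125.06  164.16] yaw 143.26 [-0.02 -0.37 -1.13] [ 0.043 -0.107 -0.036]
```

Request:
arm_command(
  deltas=[
    {"dx":0,"dy":0,"dz":0,"yaw":-1},
    {"dx":0,"dy":0,"dz":0,"yaw":-1},
    {"dx":0,"dy":0,"dz":0,"yaw":-1},
    {"dx":0,"dy":0,"dz":0,"yaw":-1},
    {"dx":0,"dy":0,"dz":0,"yaw":0},
    {"dx":0,"dy":0,"dz":0,"yaw":0},
  ],
)

```text
t: 18.1
eef_pos: [521.0, -125.1, 164.2]
tcp_rot: [3.142, -0.0, 2.43]
ft_force: [-0.1, -0.3, -1.3]
opening: 0.144
grip_force: 30.0
```

```bash
python3 -c "from h import *;st()"
```

```text
18.1 [ 521.02 -125.1   164.23] yaw 139.23 [-0.06 -0.32 -1.32] [ 0.019 -0.197 -0.019]
```

Request:
arm_command(
  deltas=[
    {"dx":0,"dy":0,"dz":0,"yaw":-1},
    {"dx":0,"dy":0,"dz":0,"yaw":-1},
    {"dx":0,"dy":0,"dz":0,"yaw":-1},
    {"dx":0,"dy":0,"dz":0,"yaw":-1},
    {"dx":0,"dy":0,"dz":0,"yaw":0},
    {"dx":0,"dy":0,"dz":0,"yaw":0},
  ],
)

```text
t: 18.7
eef_pos: [521.0, -125.1, 164.2]
tcp_rot: [3.141, -0.0, 2.36]
ft_force: [-0.2, -0.7, -1.9]
opening: 0.146
grip_force: 30.0
```

```bash
python3 -c "from h import *;st()"
```

```text
18.7 [ 521.04 -125.09  164.25] yaw 135.23 [-0.21 -0.67 -1.85] [ 0.053 -0.206 -0.001]
```

Request:
arm_command(
  deltas=[
    {"dx":0,"dy":0,"dz":0,"yaw":-1},
    {"dx":0,"dy":0,"dz":0,"yaw":-1},
    {"dx":0,"dy":0,"dz":0,"yaw":-1},
    {"dx":0,"dy":0,"dz":0,"yaw":-1},
    {"dx":0,"dy":0,"dz":0,"yaw":0},
    {"dx":0,"dy":0,"dz":0,"yaw":0},
  ],
)

```text
t: 19.3
eef_pos: [521.0, -125.1, 164.3]
tcp_rot: [3.141, 0.0, 2.29]
ft_force: [0.1, 0.3, -1.9]
opening: 0.143
grip_force: 30.0
```

```bash
python3 -c "from h import *;st()"
```

```text
19.3 [ 521.04 -125.1   164.27] yaw 131.23 [ 0.07  0.29 -1.87] [ 0.072 -0.195 -0.101]
```

Request:
arm_command(
  deltas=[
    {"dx":0,"dy":0,"dz":0,"yaw":-1},
    {"dx":0,"dy":0,"dz":0,"yaw":-1},
    {"dx":0,"dy":0,"dz":0,"yaw":-1},
    {"dx":0,"dy":0,"dz":0,"yaw":-1},
    {"dx":0,"dy":0,"dz":0,"yaw":0},
    {"dx":0,"dy":0,"dz":0,"yaw":0},
  ],
)

```text
t: 19.9
eef_pos: [521.0, -125.1, 164.3]
tcp_rot: [3.141, -0.0, 2.221]
ft_force: [0.3, 0.2, -1.8]
opening: 0.146
grip_force: 30.0
```

```bash
python3 -c "from h import *;st()"
```

```text
19.9 [ 521.04 -125.09  164.26] yaw 127.23 [ 0.26  0.18 -1.78] [ 0.001 -0.187 -0.009]
```

Request:
arm_command(
  deltas=[
    {"dx":0,"dy":0,"dz":0,"yaw":-1},
    {"dx":0,"dy":0,"dz":0,"yaw":-1},
    {"dx":0,"dy":0,"dz":0,"yaw":-1},
    {"dx":0,"dy":0,"dz":0,"yaw":-1},
    {"dx":0,"dy":0,"dz":0,"yaw":0},
    {"dx":0,"dy":0,"dz":0,"yaw":0},
  ],
)

```text
t: 20.5
eef_pos: [521.1, -125.1, 164.2]
tcp_rot: [3.141, 0.0, 2.151]
ft_force: [1.2, 1.2, -3.5]
opening: 0.147
grip_force: 30.0
```

```bash
python3 -c "from h import *;st()"
```

```text
20.5 [ 521.09 -125.1   164.23] yaw 123.23 [ 1.16  1.18 -3.46] [ 0.068 -0.312 -0.052]
```

Request:
arm_command(
  deltas=[
    {"dx":0,"dy":0,"dz":0,"yaw":-1},
    {"dx":0,"dy":0,"dz":0,"yaw":-1},
    {"dx":0,"dy":0,"dz":0,"yaw":0},
    {"dx":0,"dy":0,"dz":0,"yaw":0},
  ],
)

```text
t: 20.9
eef_pos: [521.0, -125.1, 164.1]
tcp_rot: [-3.142, -0.0, 2.116]
ft_force: [1.3, 0.4, -7.9]
opening: 0.148
grip_force: 30.0
```

```bash
python3 -c "from h import *;st()"
```

```text
20.9 [ 521.   -125.06  164.08] yaw 121.23 [ 1.25  0.45 -7.94] [ 0.128 -0.464  0.09 ]
```

The ramps are biting (Fz dropped and the torque is rising). From here I follow the draw downward so the arm neither pulls nor pushes.

Request:
arm_command(
  deltas=[
    {"dx":0,"dy":0,"dz":-0.0002,"yaw":0},
    {"dx":0,"dy":0,"dz":-0.0001,"yaw":-1},
    {"dx":0,"dy":0,"dz":0,"yaw":0},
    {"dx":0,"dy":0,"dz":0,"yaw":0},
  ],
)

```text
t: 21.3
eef_pos: [521.0, -125.1, 164.0]
tcp_rot: [3.142, -0.0, 2.098]
ft_force: [0.6, 1.0, -5.8]
opening: 0.149
grip_force: 30.0
```

```bash
python3 -c "from h import *;st()"
```

```text
21.3 [ 521.   -125.06  163.98] yaw 120.23 [ 0.61  1.01 -5.81] [ 0.13  -0.328  0.228]
```

Request:
arm_command(
  deltas=[
    {"dx":0,"dy":0,"dz":-0.0002,"yaw":-1},
    {"dx":0,"dy":0,"dz":0,"yaw":0},
    {"dx":0,"dy":0,"dz":0,"yaw":0},
  ],
)

```text
t: 21.6
eef_pos: [521.1, -125.1, 163.9]
tcp_rot: [3.141, 0.0, 2.081]
ft_force: [0.5, 0.4, -2.5]
opening: 0.145
grip_force: 30.0
```

```bash
python3 -c "from h import *;st()"
```

```text
21.6 [ 521.06 -125.14  163.89] yaw 119.22 [ 0.49  0.38 -2.49] [ 0.197 -0.184  0.242]
```

Request:
arm_command(
  deltas=[
    {"dx":0,"dy":0,"dz":0,"yaw":-1},
    {"dx":0,"dy":0,"dz":0,"yaw":0},
    {"dx":0,"dy":0,"dz":0,"yaw":0},
  ],
)

```text
t: 21.9
eef_pos: [521.1, -125.1, 163.8]
tcp_rot: [3.141, 0.0, 2.063]
ft_force: [0.1, 0.1, -3.4]
opening: 0.144
grip_force: 30.0
```

```bash
python3 -c "from h import *;st()"
```

```text
21.9 [ 521.05 -125.11  163.79] yaw 118.23 [ 0.11  0.05 -3.41] [ 0.106 -0.234  0.344]
```

Request:
arm_command(
  deltas=[
    {"dx":0,"dy":0,"dz":0,"yaw":0},
  ],
)

```text
t: 22.0
eef_pos: [521.1, -125.1, 163.8]
tcp_rot: [3.141, 0.0, 2.063]
ft_force: [-0.3, 1.1, -2.6]
opening: 0.148
grip_force: 30.0
```

```bash
python3 -c "from h import *;st()"
```

```text
22.0 [ 521.09 -125.13  163.79] yaw 118.23 [-0.25  1.12 -2.61] [ 0.127 -0.288  0.274]
```

Request:
arm_command(
  deltas=[
    {"dx":0,"dy":0,"dz":-0.0001,"yaw":-0.8},
    {"dx":0,"dy":0,"dz":0,"yaw":0},
    {"dx":0,"dy":0,"dz":0,"yaw":0},
  ],
)

```text
t: 22.3
eef_pos: [521.1, -125.1, 163.7]
tcp_rot: [3.141, 0.0, 2.049]
ft_force: [0.8, 1.0, -3.2]
opening: 0.148
grip_force: 30.0
```

```bash
python3 -c "
from h import *
for i in range(8): st(); read_camera('top')"
```

```text
22.3 [ 521.09 -125.12  163.7 ] yaw 117.42 [ 0.83  0.98 -3.16] [ 0.119 -0.19   0.36 ]
22.35 [ 521.08 -125.13  163.72] yaw 117.43 [ 1.25  0.81 -3.21] [ 0.121 -0.247  0.346]
22.4 [ 521.06 -125.13  163.71] yaw 117.43 [-0.06 -0.2  -2.69] [ 0.105 -0.243  0.318]
22.45 [ 521.07 -125.13  163.71] yaw 117.43 [ 1.45  0.06 -2.83] [ 0.139 -0.165  0.403]
22.5 [ 521.09 -125.11  163.73] yaw 117.43 [ 0.9   0.63 -1.93] [ 0.132 -0.236  0.386]
22.55 [ 521.06 -125.12  163.69] yaw 117.43 [ 0.1   0.61 -2.16] [ 0.031 -0.173  0.347]
22.6 [ 521.08 -125.14  163.7 ] yaw 117.43 [ 0.94  0.63 -1.75] [ 0.094 -0.218  0.323]
22.65 [ 521.08 -125.11  163.69] yaw 117.43 [ 0.78 -0.28 -2.02] [ 0.093 -0.227  0.356]
```

Torque averages 0.355 N m, in the middle of the snug range. I let go and lift off.

Request:
arm_command(
  deltas=[
    {"dx":0,"dy":0,"dz":0,"yaw":0},
    {"dx":0,"dy":0,"dz":0,"yaw":0},
    {"dx":0,"dy":0,"dz":0,"yaw":0},
    {"dx":0,"dy":0,"dz":0,"yaw":0},
    {"dx":0,"dy":0,"dz":0,"yaw":0},
    {"dx":0,"dy":0,"dz":0,"yaw":0},
    {"dx":0,"dy":0,"dz":0,"yaw":0},
    {"dx":0,"dy":0,"dz":0,"yaw":0},
  ],
  gripper=0.05,
)

```text
t: 23.5
eef_pos: [521.0, -125.1, 163.6]
tcp_rot: [3.142, -0.0, 2.049]
ft_force: [0.7, -0.0, -0.5]
opening: 0.522
grip_force: 0.0
```

Request:
arm_command(
  deltas=[
    {"dx":0,"dy":0,"dz":0.005,"yaw":0},
    {"dx":0,"dy":0,"dz":0.01,"yaw":0},
    {"dx":0,"dy":0,"dz":0.02,"yaw":0},
    {"dx":0,"dy":0,"dz":0.025,"yaw":0},
    {"dx":0,"dy":0,"dz":0.025,"yaw":0},
    {"dx":0,"dy":0,"dz":0.02,"yaw":0},
    {"dx":0,"dy":-0.02,"dz":0,"yaw":0},
    {"dx":0,"dy":-0.03,"dz":0,"yaw":0},
    {"dx":0,"dy":-0.03,"dz":0,"yaw":0},
    {"dx":0,"dy":-0.03,"dz":0,"yaw":0},
    {"dx":0,"dy":-0.03,"dz":0,"yaw":0},
    {"dx":0,"dy":-0.03,"dz":0,"yaw":0},
    {"dx":0,"dy":-0.02,"dz":0,"yaw":0},
    {"dx":0,"dy":0,"dz":0,"yaw":0},
    {"dx":0,"dy":0,"dz":0,"yaw":0},
  ],
)

```text
t: 25.0
eef_pos: [520.9, -314.8, 268.8]
tcp_rot: [3.141, -0.0, 2.049]
ft_force: [-0.6, 1.6, 0.4]
opening: 0.528
grip_force: 0.0
```

```bash
python3 - <<'E'
from h import *
st()
c=cap('scene','s3'); cv2.imwrite('pics/end.png',cv2.resize(c['color'][130:270,150:330,::-1],None,fx=4,fy=4,interpolation=cv2.INTER_CUBIC))
for n in ('top','scene'):
    c=cap(n,'e'+n); W=world(c)
    m=(c['color'].max(2)<75)&(W[...,2]>158)&(W[...,2]<185)&(np.hypot(W[...,0]-521,W[...,1]+125)<50)
    b=W[m]; w,V=np.linalg.eigh(np.cov(b[:,:2].T)); print('bar',m.sum(),b.mean(0),np.degrees(np.arctan2(V[1,1],V[0,1])))
E
```

```text
25.0 [ 520.91 -314.82  268.82] yaw 117.39 [-0.62  1.6   0.37] [ 0.022 -0.16   0.036]
bar 114 [ 519.4203458  -122.06490655  173.1973692 ] 117.94301394557306
bar 132 [ 525.10740143 -130.53893829  170.35362571] 117.94007058054869
```

View pics/end.png

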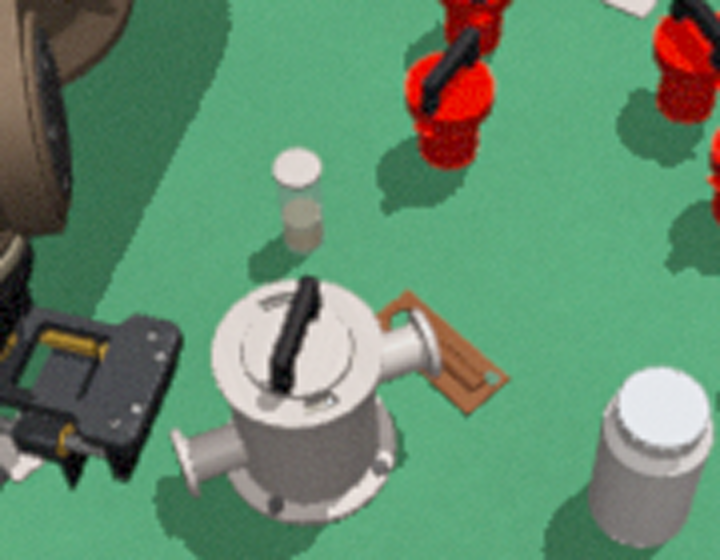

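The head sits in the collar at crop (297,345), turned off the slots (275,300) and (320,400). The bar yaw has held at about 117.9°. The arm is clear and the bystanders stand where they were.

```bash
python3 -c "
from cell import job_done
print(job_done())"
```

```text
the job is handed in; nothing more can be done
None
```

The strainer head is seated on the seal and twisted about 38° clockwise to about 0.36 N m, inside the 0.28–0.42 snug range; it is released, nothing else was moved, and the job was handed in at about 25 s.

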